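Restock the rotary parts carousel

ROBOT

A 6-joint arm with a two-finger parallel gripper is mounted at the origin on a cart in front of the work surface, level with it; the furniture and walls round the work are solid. World frame = base frame: x ahead of the robot, y to its left, z up, the work surface at z = 0. Lengths are in m, angles in rad, forces in N, time in s.
With the tool pointing down it reaches from about 0.325 to 0.9 m from the base axis. Payload 6.1 kg.
Tool frame: the origin (TCP) lies midway between the tips of the shut fingers; the grasp point (between the pads) lies 19 mm behind it; z points along the fingers, y is the line along which they close (so a half turn about z gives the same grasp; the last joint's range is limited). The gripper opens to 85 mm and grips with 20 to 120 N. Pads are 22 mm wide; open, the fingers measure 114 mm over their backs; the gripper's body (76 mm by 85 mm) begins 54 mm behind the grasp point. The pads swing forward as they close: fully open they stand 13 mm farther back than shut.
Start: joints at [-1.341, 0.22, 1.526, -0, 1.395, -0.126], TCP at [0.218, -0.586, 0.231] pointing down, gripper open.
Joint ranges: [-2.98, 2.98], [-0.91, 2.08], [0.09, 2.57], [-1.24, 4.39], [0.2, 2.65], [-2.68, 2.68]. Speed limits (rad/s): [2.57, 2.57, 3.01, 3.14, 3.14, 3.14].

INTERFACE

Orientations are given as [roll, pitch, yaw] about the fixed x, y, z axes, in that order (R = Rz(yaw) Ry(pitch) Rx(roll)).
In Python, from plant import movep, move_l, set_joints, gripper_to, hold, inverse_kinematics, observe, get_image, get_calibration, Unreachable, job_done gives the robot as it stands. Calls block until the motion is done:
- movep(position, orientation): joint-space move of the TCP to a pose.
- move_l(position, feed=0.15, rotation=None, max_force=None): straight line of the TCP; rotation=None keeps the orientation; feed is the mean speed in m/s. With max_force (N) it stops when the force on the tool has changed by that much, and returns True; else False.
- set_joints(angles): joint-space move.
- gripper_to(opening, f_grip=None): finger opening in m; f_grip is the grip in N (None keeps the last); returns when the fingers have stopped.
- hold(seconds).
- inverse_kinematics(position, orientation): joint angles nearest the present ones, or None.
- observe(): the state.
- get_image(name): name is "side" or "top"; returns (picture, depth): 400x640x3 uint8, red, green, blue; 400x640 float32, m along the optical axis (not along the pixel's ray), 0 where there is no reading.
- get_calibration(name): a dict with "intrinsics" (3x3 intrinsics, pixels), "world_from_camera" (4x4, takes a point from camera to world coordinates). Camera axes: x right, y down, z forward; pixel columns grow to the right and rows downward; lengths in m; the calibration is good to about 2 mm. A picture is of the moment at which its call begins. get_calibration takes no time and is no camera call.
A pose or a line that the arm cannot do raises Unreachable and nothing moves.
- job_done(): hands the job in; it is judged then, once.
The state is a dict: "time_s": time; "q": joint angles; "joint_velocities": joint speeds; "joint_torque": joint torques, N m; "eef_pos": TCP position; "tcp_rot": TCP orientation; "ft_force": force on the tool from outside, world axes, zero at the start; "torque": the same for the moment, N m; "opening": finger opening in m; "grasp_force": force on a finger pad.
Only numpy, scipy, OpenCV 4.12 (cv2) and the standard library are available. Lean on these libraries where they do the work, as an engineer would, in place of code of your own. Each camera call takes 0.05 s, during which the arm holds its last target. There are 200 camera calls.

TASK

Restock the parts carousel with every red-lidded refill box on the table, one box to a bay, lying flat in the bay with the lid up: those packed tight in the row have to be slid out endways before they can be gripped, and be sure to leave the grey-lidded boxes and all else where they are. The fixed hood leaves only the bay at the front free from above, so push the plate round by its spokes to bring up the next empty bay. When all are in, park the carousel with its white home line at the yellow pointer and shut the clear flap fully.

Things in the scene. Friction and masses are not known exactly. Their poses are not given: they have to be found in the camera images.
- red_box_0: clear refill box of brass rivets with a RED lid, a plain block 100 x 48 x 34 mm (length, width, height), 160 g; origin at the centre of its underside, x along its length, y across, z up. This one stands by itself and is always there.
- red_box_1: clear refill box of brass rivets with a RED lid, a plain block 100 x 48 x 34 mm (length, width, height), 160 g; origin at the centre of its underside, x along its length, y across, z up. In the row of two grey and two or three red boxes; may be absent (its place is then empty).
- red_box_2: clear refill box of brass rivets with a RED lid, a plain block 100 x 48 x 34 mm (length, width, height), 160 g; origin at the centre of its underside, x along its length, y across, z up. In the row too; may be absent. The boxes of the row touch along their long sides, 48.4 mm from centre to centre, ends roughly flush: no finger fits between them. A push on its end slides a box out easily.
- red_box_3: clear refill box of brass rivets with a RED lid, a plain block 100 x 48 x 34 mm (length, width, height), 160 g; origin at the centre of its underside, x along its length, y across, z up. In the row too; may be absent.
- grey_box_1: the same kind of box (100 x 48 x 34 mm, 160 g) with a GREY lid, in the row, to be left there; origin at the centre of its underside, x along its length, y across
- grey_box_2: the same kind of box (100 x 48 x 34 mm, 160 g) with a GREY lid, in the row, to be left there; origin at the centre of its underside, x along its length, y across
- carousel: fixed frame of the carousel: origin on its axis at table height, -x towards its front (the loading opening), z up. A grey hood, radius 142 mm, top 63 mm above the table, covers all behind the line x = -0.015 of this frame; before it the plate is open from above while the flap is up. A bracket stands 190 mm behind the axis.
- rotor (a joint): angle of the green turning plate, rad, counter-clockwise from above, endless; at 0 and each full turn bay 1 is at the front. Light friction (0.12 N m): it stays where left. Four level spokes, bars 13 mm thick with black sleeves, stick out of its rim (radius 134 mm) to 174 mm from the axis, centre line 27 mm above the table, 90 degrees apart, halfway between the bays.
- bay_1 (a point): the blue-walled home bay of the turning plate, a tray for one box: inside 110 x 56 mm, walls 15 mm high, the middle 66 mm of both long walls cut away for fingers. Origin at the centre of its floor, 18 mm above the table, 86 mm from the axis; x along its length (tangential), y towards or away from the axis. A box fits either way round.
- bay_2 (a point): a black-walled bay, built as bay 1, 90 degrees counter-clockwise from it; origin at the centre of its floor, x along its length, y towards or away from the axis
- bay_3 (a point): a black-walled bay, built as bay 1, 180 degrees counter-clockwise from it; origin at the centre of its floor, x along its length, y towards or away from the axis
- bay_4 (a point): a black-walled bay, built as bay 1, 270 degrees counter-clockwise from it; origin at the centre of its floor, x along its length, y towards or away from the axis
- home_line (a point): outer end of the white home line on the plate's rim, 134 mm from the axis, outside the middle of bay 1
- pointer (a point): the place on the frame, 134 mm from the axis in the middle of the front and 18 mm above the table, where the home line must stand; the yellow pointer lies just outside and below it and points to it
- flap (a joint): angle of the clear half-round flap, rad: 0 = shut, level over the opening; 2.0 = fully open, leaning back over the hood. Stiff hinge (0.13 N m): stays at any angle. Hinge line along y of the carousel frame at its x = -0.015, 64 mm above the table; flap 3 mm thick, 127 mm long from the hinge, 262 mm wide there. Push it from behind, then from above.
- flap_tab (a point): middle of the part of the black tab (60 mm wide, 3 mm thick) that sticks out 14 mm past the flap's free edge, 134 mm from the hinge line
- glue_pot: round white glue pot with red lid, 63 mm across, 78 mm high, a bystander
- dye_bottle: round brown dye bottle, 40 mm across, 95 mm high, a bystander
- marker: red and white marker pen lying in front, 135 mm long, 17 mm thick, a bystander
Things that resemble listed ones, but are neither listed nor needed, are in the scene too. Leave any green look-alike of the red_box_3 alone. What is shaped like the red_box_2 but purple is not meant.

How it is judged:
On the way:
1. with the flap still up, every red-lidded box lies in a bay ((distance between red_box_0 and bay_1 below 0.01 m or distance between red_box_0 and bay_2 below 0.01 m or distance between red_box_0 and bay_3 below 0.01 m or distance between red_box_0 and bay_4 below 0.01 m) and angle between each of red_box_0, red_box_1, red_box_2, red_box_3's own z axis and vertical below 0.1 rad and (distance between red_box_1 and bay_1 below 0.01 m or distance between red_box_1 and bay_2 below 0.01 m or distance between red_box_1 and bay_3 below 0.01 m or distance between red_box_1 and bay_4 below 0.01 m) and (distance between red_box_2 and bay_1 below 0.01 m or distance between red_box_2 and bay_2 below 0.01 m or distance between red_box_2 and bay_3 below 0.01 m or distance between red_box_2 and bay_4 below 0.01 m) and (distance between red_box_3 and bay_1 below 0.01 m or distance between red_box_3 and bay_2 below 0.01 m or distance between red_box_3 and bay_3 below 0.01 m or distance between red_box_3 and bay_4 below 0.01 m) and value of joint flap above 0.8 rad), for 0.2 s.
At the end, for the whole second after the job is handed in: Every red-lidded box lies flat in a bay (within 10 mm of the middle of its floor, tilted under 0.1 rad), one to a bay; the home line is at the pointer (within 12 mm, about 5 degrees); the flap is shut (under 0.08 rad); all released ((distance between red_box_0 and bay_1 below 0.01 m or distance between red_box_0 and bay_2 below 0.01 m or distance between red_box_0 and bay_3 below 0.01 m or distance between red_box_0 and bay_4 below 0.01 m) and angle between each of red_box_0, red_box_1, red_box_2, red_box_3's own z axis and vertical below 0.1 rad and (distance between red_box_1 and bay_1 below 0.01 m or distance between red_box_1 and bay_2 below 0.01 m or distance between red_box_1 and bay_3 below 0.01 m or distance between red_box_1 and bay_4 below 0.01 m) and (distance between red_box_2 and bay_1 below 0.01 m or distance between red_box_2 and bay_2 below 0.01 m or distance between red_box_2 and bay_3 below 0.01 m or distance between red_box_2 and bay_4 below 0.01 m) and (distance between red_box_3 and bay_1 below 0.01 m or distance between red_box_3 and bay_2 below 0.01 m or distance between red_box_3 and bay_3 below 0.01 m or distance between red_box_3 and bay_4 below 0.01 m) and horizontal distance between home_line and pointer below 0.012 m and value of joint flap below 0.08 rad); the robot touches nothing.
It fails at once if a grey-lidded box is shifted more than 12 mm or lifted or tipped (distance of any of grey_box_1, grey_box_2 from where it was at the start of the episode above 0.012 m or angle between any of grey_box_1, grey_box_2's own z axis and vertical above 0.15 rad).
It fails at once if a bystander (glue pot, dye bottle, marker) is shifted more than 30 mm (distance of any of glue_pot, dye_bottle, marker from where it was at the start of the episode above 0.03 m).
Of red_box_1, red_box_2, red_box_3 only 2 to 3 are there at a start; the rules pass over those that are not, and their reading is None.
At some moment in a run one of red_box_0 may be knocked a few centimetres aside while the robot is not near it.
Once in a run the grip may slacken for a moment while it holds something.
It also fails if it takes over 210 s, if anything falls off the work surface, if the arm or the gripper's body presses on something with over 40 N, if the wrist force passes 120 N, or if a joint passes its speed limit or range.

## Working session

There is one attempt and no reset: what is moved stays moved. The work goes in short steps, each a Python script; the robot and the scene stay as the last script left them, time stands still between calls to the robot, and variables do not carry over. Pictures are saved under pics/ and viewed, at most 14 in all, crops included, and the job is handed in when it is done.

```bash
ls; mkdir -p pics
cat > h.py <<'E'
import numpy as np, cv2
from plant import *
def snap(n):
    im,d=get_image(n); c=get_calibration(n); return im,d,np.array(c["intrinsics"]),np.array(c["world_from_camera"])
def cloud(d,K,T):
    v,u=np.mgrid[:d.shape[0],:d.shape[1]]
    P=np.stack([(u-K[0,2])/K[0,0]*d,(v-K[1,2])/K[1,1]*d,d],-1)
    W=P@T[:3,:3].T+T[:3,3]; W[d==0]=np.nan; return W
def save(im,f): cv2.imwrite('pics/'+f,cv2.cvtColor(im,cv2.COLOR_RGB2BGR))
E
python3 - <<'E'
from h import *
for n in("top","side"):
    im,d,K,T=snap(n); save(im,n+'0.png'); np.savez('/tmp/'+n,im=im,d=d,K=K,T=T); print(n,K.tolist(),T.round(3).tolist())
print(observe())
E
```

```text
pics
top [[449.4243166501924, 0.0, 317.4879382716043], [0.0, 449.4243166501924, 202.73439033314153], [0.0, 0.0, 1.0]] [[0.015, -0.993, 0.121, 0.421], [-1.0, -0.015, 0.001, -0.002], [0.0, -0.121, -0.993, 1.495], [0.0, 0.0, 0.0, 1.0]]
side [[465.65354988087694, 0.0, 317.6829028485064], [0.0, 465.65354988087694, 203.21368623403166], [0.0, 0.0, 1.0]] [[0.552, 0.696, -0.46, 1.14], [0.834, -0.455, 0.313, -0.394], [0.008, -0.556, -0.831, 1.036], [0.0, 0.0, 0.0, 1.0]]
{'time_s': 0.1, 'q': array([-1.34109234e+00,  2.21170779e-01,  1.52748109e+00, -2.27829412e-05,
        1.39468068e+00, -1.26138437e-01]), 'joint_velocities': array([ 0.00151975, -0.00165761, -0.00161592,  0.00102378,  0.00184769,
       -0.00026702]), 'joint_torque': array([ 1.13375182e-05, -4.98244536e+01, -3.90547407e+01, -3.73425955e-04,
        5.71421973e-03,  3.02189846e-07]), 'eef_pos': array([ 0.21758221, -0.58533561,  0.23030232]), 'tcp_rot': array([-3.13986376e+00, -1.96641182e-04,  3.55846265e-01]), 'ft_force': array([ 0.30603485,  0.37949603, -0.12996545]), 'torque': array([ 0.01928112, -0.00769437, -0.05694973]), 'grasp_force': 0.0, 'opening': 0.08570996668503082}
```

View pics/top0.png

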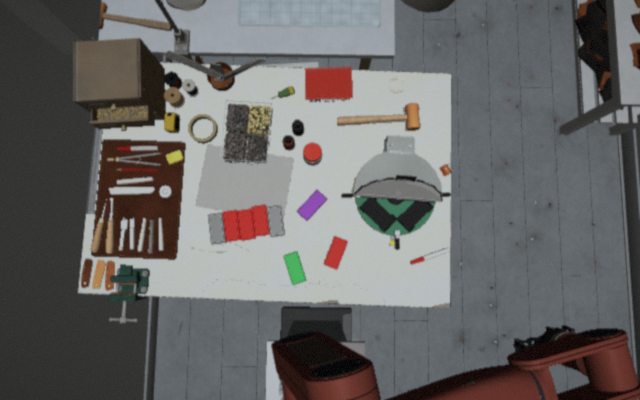

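View pics/side0.png

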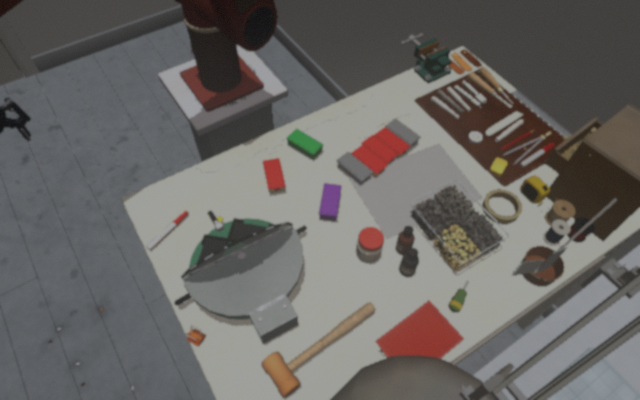

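The lone red box is at top (336,252). The row runs grey (217,228), red (231,225), (246,223), (261,221), grey (276,220). Things that could be mistaken for a red box: red book (329,83), glue-pot lid (313,153), green block (294,268), purple block (312,205), marker (430,256). I choose the four red boxes. The carousel is at (398,190), with the flap up.

Run:
```python
from h import *
z=np.load('/tmp/top.npz'); im,d,K,T=z['im'],z['d'],z['K'],z['T']; W=cloud(d,K,T)
hsv=cv2.cvtColor(im,cv2.COLOR_RGB2HSV)
red=((hsv[...,0]<8)|(hsv[...,0]>172))&(hsv[...,1]>140)&(hsv[...,2]>90)
def rect(m,name):
    p=W[m][:,:2].astype(np.float32); p=p[np.isfinite(p).all(1)]
    r=cv2.minAreaRect(p*1000); print(name,np.round(r[0],1),np.round(r[1],1),round(r[2],1),'z',np.nanmedian(W[m][:,2]).round(4),len(p), 'mean',p.mean(0).round(4))
n,l,s,c=cv2.connectedComponentsWithStats(red.astype(np.uint8))
for i in range(1,n):
    if s[i,4]>40 and s[i,1]<300: print(s[i]); rect(l==i,'red')
# row: everything 20-45mm high around row
m=(W[...,2]>0.022)&(W[...,2]<0.045); m2=np.zeros_like(m); m2[195:255,200:295]=1
rect(m&m2,'row')
h=np.zeros_like(m); h[130:250,335:460]=1
m=(W[...,2]>0.055)&(W[...,2]<0.068)&h; rect(m,'hood')
g=(hsv[...,0]>60)&(hsv[...,0]<95)&(hsv[...,1]>80)&h; p=W[g]; print('plate z',np.nanmedian(p[:,2]),len(p))
(c0,r0)=cv2.minEnclosingCircle((p[:,:2]*1000).astype(np.float32)); print('greencirc',c0,r0)
# hood circle fit from rear edge
p=W[m]; 
from scipy.optimize import least_squares
ct=cv2.convexHull((p[:,:2]*1000).astype(np.float32))[:,0]
q=ct[ct[:,0]>ct[:,0].max()-90]
f=least_squares(lambda x:np.hypot(*(q-x).T)-142,[570,-180],loss='soft_l1',f_scale=2); print('hood ctr',f.x,f.fun.std())
save(cv2.resize(im[125:265,330:470],(560,560),interpolation=cv2.INTER_CUBIC),'c1.png')
save(cv2.resize(im[195:275,200:360],(800,400),interpolation=cv2.INTER_CUBIC),'c2.png')
```

```text
[ 306   68   46   31 1353]
red [1006.   -30.7] [107.4 153.1] 2.8 z 0.0411 1347 mean [ 1.0052 -0.0309]
[304 144  17  17 241]
red [758.9  19.7] [53.9 51.6] 0.8 z 0.0766 241 mean [0.7583 0.0196]
[117 146  13   5  53]
red [777.3 659.2] [15.2 46.8] 1.6 z 0.0154 52 mean [0.7765 0.6548]
[121 168  36   3  82]
red [707.3 605.3] [124.5   9.9] 88.4 z 0.0075 82 mean [0.7068 0.6085]
[ 223  205   46   36 1268]
red [529.2 233.4] [101.4 144.1] 9.9 z 0.0326 1263 mean [0.5288 0.2332]
[325 237  22  31 388]
red [438.2 -60. ] [44.  93.8] 68.4 z 0.0323 384 mean [ 0.4381 -0.0598]
row [517.  213.7] [292.  157.1] 86.3 z 0.0325 2249 mean [0.5269 0.2316]
hood [ 718.1 -263.6] [287.9 210.1] 86.2 z 0.0619 2306 mean [ 0.7249 -0.2574]
plate z 0.017217330512314444 928
greencirc (610.659423828125, -255.62969970703125) 128.08860778808594
hood ctr [ 684.32456592 -260.9862981 ] 1.4187937738523542
```

View pics/c1.png

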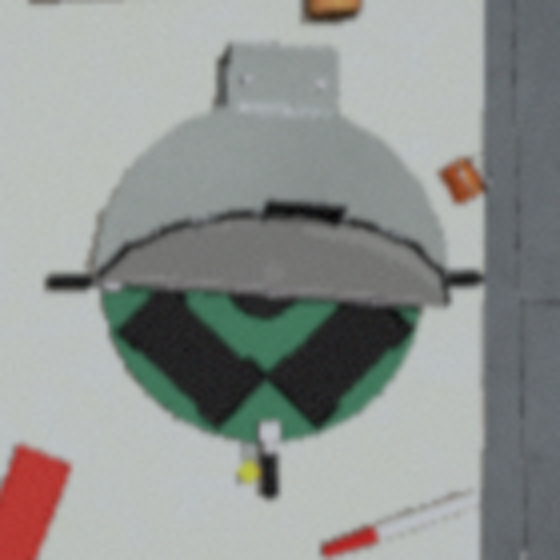

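View pics/c2.png

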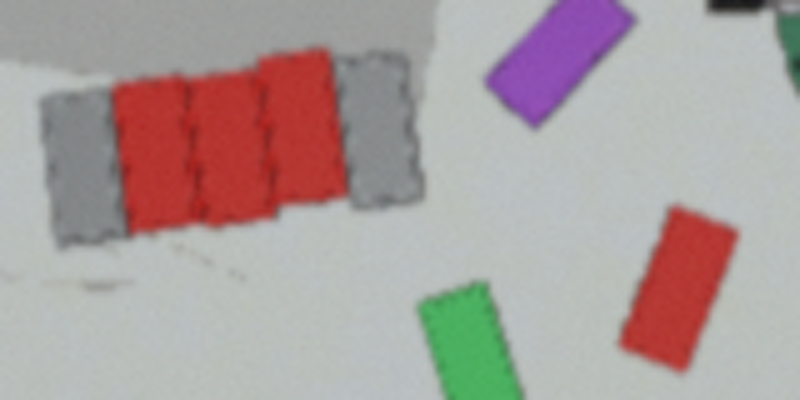

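The close crops confirm the row as grey, red ×3, grey, and the lone red box, with the purple and green look-alikes separate. A spoke stands near the front at crop (268,475), so bays sit at ±45°. The pointer's yellow shows at crop (248,468). Next: carousel frame and spoke angles.

```bash
cat >> h.py <<'E'
from scipy.optimize import least_squares
def masks(im):
    hsv=cv2.cvtColor(im,cv2.COLOR_RGB2HSV)
    red=((hsv[...,0]<8)|(hsv[...,0]>172))&(hsv[...,1]>140)&(hsv[...,2]>90)
    return hsv,red
E
python3 - <<'E'
from h import *
z=np.load('/tmp/top.npz'); im,d,K,T=z['im'],z['d'],z['K'],z['T']; W=cloud(d,K,T)
hsv,red=masks(im)
h=np.zeros_like(red); h[130:260,335:460]=1
# flap bottom edge: per column, lowest row with z>.05
E=[]
for u in range(362,438):
    v=[v for v in range(150,235) if W[v,u,2]>.05]
    if v: E.append(W[max(v),u])
E=np.array(E); pf=np.polyfit(E[:,1],E[:,0],1); r=E[:,0]-np.polyval(pf,E[:,1]); print('hinge slope deg',np.degrees(np.arctan(pf[0])),r.std(),'x at -.26',np.polyval(pf,-.26),'z',np.median(E[:,2]))
g=(hsv[...,0]>60)&(hsv[...,0]<95)&(hsv[...,1]>80)&h
ct=cv2.convexHull((W[g][:,:2]*1000).astype(np.float32))[:,0]; q=ct[ct[:,0]<620]
f=least_squares(lambda x:np.hypot(*(q-x).T)-133,[680,-260],loss='soft_l1',f_scale=2); print('plate ctr',f.x,np.round(f.fun,1))
C=np.array([.683,-.261])
R=np.hypot(W[...,0]-C[0],W[...,1]-C[1])
sp=(R>.145)&(R<.185)&(W[...,2]>.012)&(hsv[...,2]<70)&h
n,l,s,c=cv2.connectedComponentsWithStats(sp.astype(np.uint8))
for i in range(1,n):
    p=W[l==i]; m=np.nanmedian(p,0); print(s[i],m.round(4),'ang from front(ccw)',np.degrees(np.arctan2(-(m[1]-C[1]),-(m[0]-C[0]))))
y=(hsv[...,0]>22)&(hsv[...,0]<38)&(hsv[...,1]>120)&(hsv[...,2]>120)&h
print('pointer px',np.argwhere(y).mean(0),W[y].round(4)[:8])
S=np.load('/tmp/side.npz'); Ws=cloud(S['d'],S['K'],S['T']); hs,_=masks(S['im'])
y=(hs[...,0]>22)&(hs[...,0]<38)&(hs[...,1]>120)&(hs[...,2]>120); y[:,260:]=0
print('side pointer',Ws[y].round(4)[:10])
P=S['T']; M=lambda X:(lambda c:(S['K']@c)[:2]/c[2])(np.linalg.inv(P)[:3,:3]@X+np.linalg.inv(P)[:3,3])
print('side proj of front',M(np.array([.53,-.26,.02])))
save(cv2.resize(S['im'][190:260,170:250],(640,560),interpolation=cv2.INTER_CUBIC),'c3.png')
E
```

```text
hinge slope deg 3.521359063391668 0.0008893307807105456 x at -.26 0.6146427362329198 z 0.06719696019176924
plate ctr [ 640.24987193 -255.65314948] [-16.6  -2.5  -1.8   0.    0.5  -0.5   7.    1.8   2.5   0.3   0.1  -0.6
  -2.7  -4.7  -7.3 -81.3]
[355 191   3   3   4] [ 0.6292 -0.1207  0.0829] ang from front(ccw) -69.02819762820471
[442 193   8   3  18] [ 0.6343 -0.4222  0.0311] ang from front(ccw) 73.18450340085138
[344 194   9   3  26] [ 0.6264 -0.1     0.0315] ang from front(ccw) -70.63453992162007
[359 205  34  27 183] [ 0.5402 -0.2043  0.0181] ang from front(ccw) -21.64200947359112
[428 206   5   6  12] [ 0.5856 -0.3708  0.0226] ang from front(ccw) 48.438738614003455
[400 212  27  20 124] [ 0.535  -0.306   0.0182] ang from front(ccw) 16.913041039675015
pointer px [242.4        391.93333333] [[ 0.4786 -0.2443  0.01  ]
 [ 0.4788 -0.2484  0.0052]
 [ 0.4789 -0.252   0.0037]
 [ 0.4753 -0.2412  0.009 ]
 [ 0.4756 -0.2457  0.0019]
 [ 0.4755 -0.2485  0.0048]
 [ 0.4755 -0.2514  0.0074]
 [ 0.4757 -0.2554  0.003 ]]
side pointer [[ 0.4686 -0.2495  0.0072]
 [ 0.4713 -0.2476  0.0091]
 [ 0.4699 -0.2448  0.0049]
 [ 0.4726 -0.243   0.0069]
 [ 0.472  -0.2511  0.0083]
 [ 0.4727 -0.2487  0.0071]
 [ 0.4723 -0.2461  0.0043]
 [ 0.4741 -0.2441  0.0049]
 [ 0.4765 -0.2503  0.0087]
 [ 0.4758 -0.2477  0.0054]]
side proj of front [224.48183411 234.65311696]
```

View pics/c3.png

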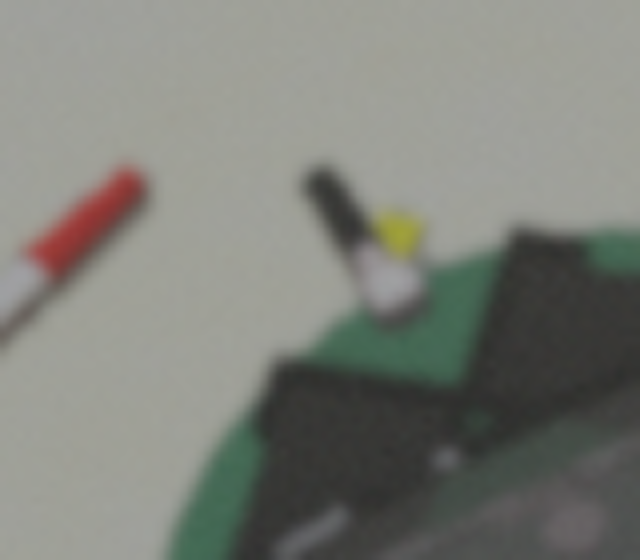

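The axis is at about (0.630, −0.261), frame yaw about −3.5°. A spoke stands about 5° past the front, and the pointer is low (under 10 mm). I turn that spoke 40° ccw to bring a bay to the front, then see where the blue bay is and fit the row.

```bash
cat >> h.py <<'E'
AX=np.array([.630,-.261]); PSI=np.radians(-3.5); F0=np.pi+PSI; RG=.157
def down(x,y,yaw):
    c=np.arctan2(y,x)+np.pi/2
    return [np.pi,0,c+(yaw-c+np.pi/2)%np.pi-np.pi/2]
def go(x,y,z,yaw): movep([x,y,z],down(x,y,yaw))
def turn(a,b,z=.018):
    """grip the spoke at angle a (rad, from front, ccw) and carry it to b"""
    P=lambda t:AX+RG*np.array([np.cos(F0+t),np.sin(F0+t)])
    p=P(a); r0=down(*p,F0+a); k=r0[2]-(F0+a)
    gripper_to(.045,30); movep([*p,.12],r0); move_l([*p,z],feed=.15); gripper_to(.0,30)
    n=int(np.ceil(abs(b-a)/np.radians(15)))
    for t in np.linspace(a,b,n+1)[1:]: move_l([*P(t),z],feed=.1,rotation=[np.pi,0,F0+t+k])
    o=observe(); print('turn grip',o['opening'],o['grasp_force'],'t',o['time_s'])
    gripper_to(.045); move_l([*P(b),.12],feed=.25)
E
python3 - <<'E'
from h import *
z=np.load('/tmp/top.npz'); im,d,K,T=z['im'],z['d'],z['K'],z['T']; W=cloud(d,K,T); hsv,red=masks(im)
A=[];B=[]
for v in range(210,240):
    u=[u for u in range(215,285) if red[v,u]]
    if len(u)>36: A.append(W[v,u[0]]);B.append(W[v,u[-1]])
for E in (A[5:],B[:-5]):
    E=np.array(E); p=np.polyfit(E[:,0],E[:,1],1); print('row side deg',np.degrees(np.arctan(p[0])),'y at .53',np.polyval(p,.53),'res',(E[:,1]-np.polyval(p,E[:,0])).std())
turn(np.radians(4.9),np.radians(45))
go(.35,-.45,.3,0)
im,d,K,T=snap('top'); save(cv2.resize(im[125:265,330:470],(560,560),interpolation=cv2.INTER_CUBIC),'c4.png'); np.savez('/tmp/top',im=im,d=d,K=K,T=T)
print(observe()['time_s'])
E
```

```text
row side deg 9.7301527654359 y at .53 0.30466386746858687 res 0.0011584154226095375
row side deg 8.474487109310303 y at .53 0.16295368449797576 res 0.0009583560098554016
turn grip 0.011815033760987644 29.852997064590454 t 4.9167
6.95
```

View pics/c4.png

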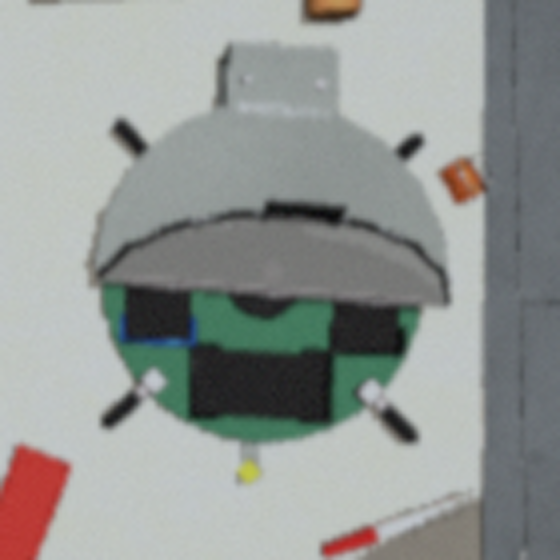

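The blue bay 1 is now at left (crop (158,315)), i.e. 90° cw from the front, and a black bay is at the front (260,385). Turning cw each time makes bay 1 the last one loaded. Next: refine the axis from the four spokes and load red_box_0.

```bash
cat >> h.py <<'E'
def spokes(im,W,C=AX):
    hsv,_=masks(im); R=np.hypot(W[...,0]-C[0],W[...,1]-C[1])
    sp=(R>.143)&(R<.185)&(W[...,2]>.020)&(W[...,2]<.045)&(hsv[...,2]<75)
    n,l,s,c=cv2.connectedComponentsWithStats(sp.astype(np.uint8)); out=[]
    for i in range(1,n):
        if s[i,4]>=10: m=np.nanmean(W[l==i],0); out.append((s[i,4],*m.round(4),np.degrees(np.arctan2(m[1]-C[1],m[0]-C[0])-F0+2*np.pi)%360))
    return out
def lone(im,W,x0,y0,r=.1,zmin=.02,zmax=.05):
    _,red=masks(im); m=red&(np.hypot(W[...,0]-x0,W[...,1]-y0)<r)&(W[...,2]>zmin)&(W[...,2]<zmax)
    p=(W[m][:,:2]*1000).astype(np.float32); (cx,cy),(w,h),a=cv2.minAreaRect(p)
    c=(np.array([cx,cy])+p.mean(0))/2000
    return c[0],c[1],np.radians(a+(90 if h>w else 0)),(max(w,h),min(w,h)),len(p)
def pick(x,y,yl,z=.006,op=.07,f=60):
    """grip a box with long axis at yl"""
    gripper_to(op); go(x,y,.12,yl); move_l([x,y,z],feed=.2); gripper_to(0,f); o=observe(); print('pick opening',o['opening'],'f',o['grasp_force']); 
    move_l([x,y,.14],feed=.25); print('lifted',observe()['opening'],observe()['grasp_force'])
BAY=AX+.086*np.array([np.cos(F0),np.sin(F0)])
def place(bx,by,ybay,z=.024):
    go(bx,by,.14,ybay); print('at bay',observe()['opening'],observe()['grasp_force'])
    move_l([bx,by,.075],feed=.2); s=move_l([bx,by,z+.001],feed=.08,max_force=12)
    o=observe(); print('down',s,o['eef_pos'],o['ft_force'].round(1),o['time_s'])
    gripper_to(.062); move_l([bx,by,.14],feed=.25)
E
python3 - <<'E'
from h import *
z=np.load('/tmp/top.npz'); im,d,K,T=z['im'],z['d'],z['K'],z['T']; W=cloud(d,K,T); hsv,red=masks(im)
for s in spokes(im,W): print(s)
print(lone(im,W,.438,-.06),BAY)
dk=(hsv[...,2]<70)&(np.hypot(W[...,0]-BAY[0],W[...,1]-BAY[1])<.07)&(W[...,2]<.045)
dk=cv2.morphologyEx(dk.astype(np.uint8),cv2.MORPH_OPEN,np.ones((5,5)))>0
p=(W[dk][:,:2]*1000).astype(np.float32); print('bay black',cv2.minAreaRect(p),p.mean(0))
E
```

```text
(np.int32(24), np.float64(0.7482), np.float64(-0.1464), np.float64(0.0317), np.float64(227.62661318713043))
(np.int32(15), np.float64(0.7431), np.float64(-0.3784), np.float64(0.0324), np.float64(137.42963708858485))
(np.int32(26), np.float64(0.5212), np.float64(-0.1389), np.float64(0.0319), np.float64(315.1952552590491))
(np.int32(26), np.float64(0.5122), np.float64(-0.3668), np.float64(0.0295), np.float64(45.438384408338486))
(np.float64(0.4383975524902344), np.float64(-0.060097890853881834), np.float64(2.778355190924234), (94.1102294921875, 44.29750442504883), 388) [ 0.54416041 -0.25574983]
bay black ((543.7689819335938, -253.46670532226562), (115.34681701660156, 57.47335433959961), 88.6121826171875) [ 544.4578  -254.93527]
```

```bash
sed -i 's/AX=np.array(\[.630,-.261\])/AX=np.array([.630,-.2595])/' h.py
cat >> h.py <<'E'
def look(f,away=True):
    if away: go(.35,-.45,.3,0)
    im,d,K,T=snap('top'); np.savez('/tmp/top',im=im,d=d,K=K,T=T); save(im,f); return im,cloud(d,K,T)
E
python3 - <<'E'
from h import *
im,d,K,T=snap('top'); W=cloud(d,K,T); x,y,a,_,_=lone(im,W,.438,-.06,.12); print(x,y,a)
pick(x,y,a); place(.544,-.2553,np.radians(87.5))
im,W=look('a1.png')
print('in bay',lone(im,W,.544,-.2553,.09,.03,.07),observe()['time_s'])
save(cv2.resize(im[125:265,330:470],(560,560),interpolation=cv2.INTER_CUBIC),'c5.png')
E
```

```text
0.43803604125976564 -0.060093395233154295 2.7577350003940233
pick opening 0.04704215982436769 f 62.420246601104736
lifted 0.04680061140069602 61.59939765930176
at bay 0.04741899733949353 61.73558592796326
down True [ 0.54280664 -0.25471037  0.02576258] [-0.5  0.9  5.7] 12.85
in bay (np.float64(0.5450945434570312), np.float64(-0.25119223022460935), np.float64(1.542119807651087), (98.45652770996094, 48.5064811706543), 449) 15.0167
```

View pics/c5.png

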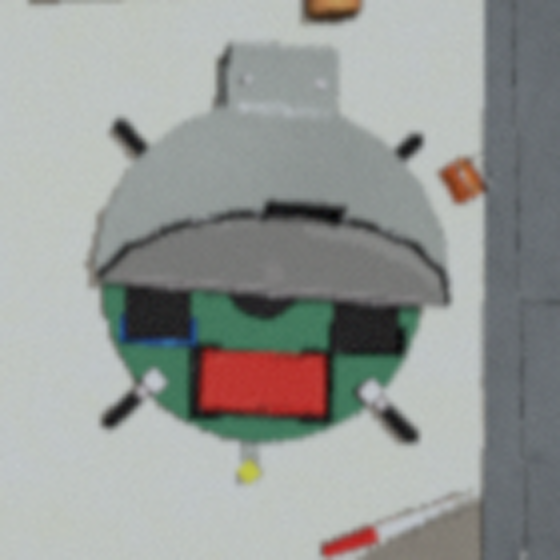

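red_box_0 lies in the front bay (crop (262,383)). I turn the plate cw and push the rightmost red of the row out towards the robot.

```bash
cat >> h.py <<'E'
RY=np.radians(9.1); U=np.array([np.cos(RY),np.sin(RY)]); N=np.array([-U[1],U[0]]); RC=np.array([.53,.2338])
def band(im,W,lat,half=.014):
    """extent along U of red lid in a lateral band about row coordinate lat; and lateral coordinate"""
    _,red=masks(im); s=(W[...,:2]-RC)@U; t=(W[...,:2]-RC)@N
    m=red&(np.abs(t-lat)<half)&(abs(s)<.2)&(W[...,2]>.022)&(W[...,2]<.045)
    return s[m].min(),s[m].max(),m.sum()
def push(lat,far,dist):
    P=lambda s,z:[*(RC+U*s+N*lat),z]
    p=P(far+.04,.10); r=down(p[0],p[1],RY)
    gripper_to(0,30); movep(p,r); print('pre',move_l(P(far+.04,.012),feed=.2,max_force=10))
    st=move_l(P(far+.0125,.012),feed=.08,max_force=15); print('contact early?',st,observe()['ft_force'].round(1))
    st=move_l(P(far+.0115-dist,.012),feed=.1,max_force=30); print('push stop',st,observe()['eef_pos'],observe()['ft_force'].round(1))
    move_l(P(far+.0115-dist+.008,.012),feed=.1); move_l(P(far+.0115-dist+.008,.12),feed=.25)
E
python3 - <<'E'
from h import *
turn(np.radians(46),np.radians(-45))
go(.35,-.45,.3,0)
im,W=look('a2.png',False); print('spokes',[round(s[4],1) for s in spokes(im,W)])
for l in(-.0484,0,.0484): print(l,band(im,W,l))
lo,hi,_=band(im,W,-.0484)
push(-.0484,hi+.002,.075)
im,W=look('a3.png')
for l in(-.0484,0,.0484): print(l,band(im,W,l))
print(observe()['time_s'])
save(cv2.resize(im[180:300,200:460],(780,360),interpolation=cv2.INTER_CUBIC),'c6.png')
E
```

```text
turn grip 0.011727236626670261 30.325832962989807 t 21.1167
spokes [np.float64(226.0), np.float64(135.9), np.float64(314.2), np.float64(44.0)]
-0.0484 (np.float64(-0.045223185637325886), np.float64(0.04901678456491383), np.int64(246))
0 (np.float64(-0.05163432709406438), np.float64(0.04356595680952553), np.int64(246))
0.0484 (np.float64(-0.04878594624466272), np.float64(0.04680635447900194), np.int64(247))
pre False
contact early? False [ 0.7 -0.6  0.2]
push stop False [0.52575407 0.18405506 0.01209469] [-0.4 -1.1 -0.2]
-0.0484 (np.float64(-0.12034395531599003), np.float64(-0.0264075285395556), np.int64(246))
0 (np.float64(-0.05138253361645571), np.float64(0.04326675946268208), np.int64(257))
0.0484 (np.float64(-0.04913905300882254), np.float64(0.045620965503329336), np.int64(249))
32.025
```

View pics/c6.png

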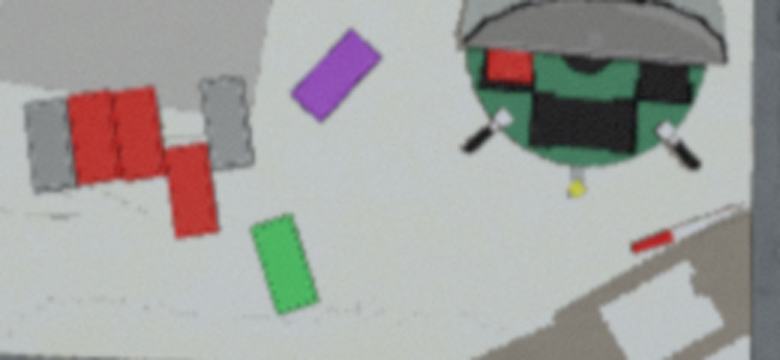

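The plate is at the next empty bay, and the pushed box stands 75 mm out at crop (192,190), with the greys unmoved. I pick and place it.

```bash
cat >> h.py <<'E'
def outbox(im,W,lat):
    """pose of a slid-out box: fit of the part beyond the row's near ends"""
    lo,hi,_=band(im,W,lat); _,red=masks(im); s=(W[...,:2]-RC)@U; t=(W[...,:2]-RC)@N
    m=red&(abs(t-lat)<.045)&(s<min(hi-.003,-.062))&(s>lo-.01)&(W[...,2]>.022)&(W[...,2]<.045)
    T=t[m];S=s[m]; b=np.unique(np.round(S/.004)); 
    mid=[(k*.004,(T[np.round(S/.004)==k].max()+T[np.round(S/.004)==k].min())/2) for k in b]; mid=np.array(mid)[2:-2]
    p=np.polyfit(mid[:,0],mid[:,1],1); c=(lo+hi)/2; l=np.polyval(p,c)
    return *(RC+U*c+N*l),RY+np.arctan(p[0]),c,l
def cycle(lat,f):
    im,W=look('x.png',False) if False else (lambda z:(z['im'],cloud(z['d'],z['K'],z['T'])))(np.load('/tmp/top.npz'))
    x,y,a,c,l=outbox(im,W,lat); print('box',round(x,4),round(y,4),'yaw',np.degrees(a),'s',c,'lat',l)
    pick(x,y,a,op=.066); place(.544,-.2545,np.radians(86.5))
    im,W=look(f); b=lone(im,W,.544,-.2545,.09,.03,.07); _,red=masks(im)
    m=red&(np.hypot(W[...,0]-.544,W[...,1]+.2545)<.06); print('in bay',b,'z',np.nanmedian(W[m][:,2]),'t',observe()['time_s'])
E
python3 - <<'E'
from h import *
cycle(-.0484,'a4.png')
E
```

```text
box 0.4654 0.173 yaw 8.400440982613189 s -0.07337574192777281 lat -0.04983664082409423
pick opening 0.04690837883331053 f 63.38129639625549
lifted 0.04712145412192372 62.47886896133423
at bay 0.046941347388079445 62.593045234680176
down True [ 0.54283445 -0.25394081  0.02600328] [-0.7  0.4  5.2] 39.375
in bay (np.float64(0.5482758178710937), np.float64(-0.2420762939453125), np.float64(1.202348256298543), (137.93003845214844, 70.93987274169922), 468) z 0.05017261945251006 t 41.5417
```

Run:
```python
from h import *
turn(np.radians(45),np.radians(-45))
go(.35,-.45,.3,0)
im,W=look('a5.png',False); print('spokes',[round(s[4],1) for s in spokes(im,W)])
lo,hi,_=band(im,W,0); print(lo,hi)
push(0,hi+.002,.076)
im,W=look('a6.png')
for l in(0,.0484): print(l,band(im,W,l))
print(outbox(im,W,0),observe()['time_s'])
save(cv2.resize(im[180:300,200:460],(780,360),interpolation=cv2.INTER_CUBIC),'c7.png')
```

```text
turn grip 0.012170334778215587 30.271393060684204 t 47.4333
spokes [np.float64(226.0), np.float64(135.9), np.float64(314.2), np.float64(44.1)]
-0.05169302115957707 0.04337271130996523
pre False
contact early? False [ 0.1 -0.1 -0.2]
push stop False [0.51148787 0.23080415 0.01204717] [-0.2 -0.5  0.8]
0 (np.float64(-0.1269654983714012), np.float64(-0.03346128376064277), np.int64(252))
0.0484 (np.float64(-0.04867208688072186), np.float64(0.046295726334124924), np.int64(251))
(np.float64(0.4510050836381489), np.float64(0.2198094396346135), np.float64(0.16665638615346243), np.float64(-0.08021339106602199), np.float64(-0.0013207891742447872)) 58.6083
```

View pics/c7.png

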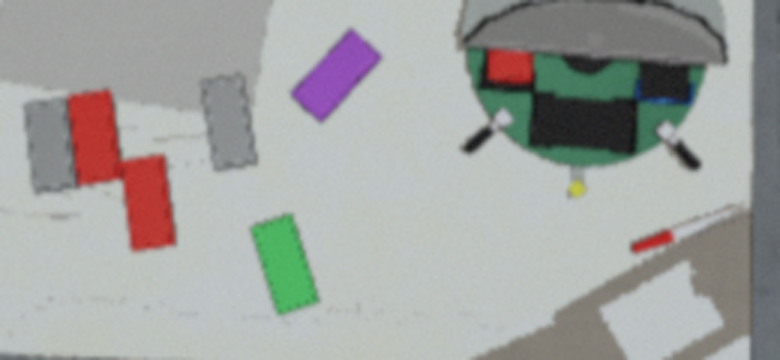

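The second row box is out at (150,203), the front bay is empty, and the blue bay at right comes up next. I pick this one, turn, and push the last.

Run:
```python
from h import *
cycle(0,'a7.png')
turn(np.radians(45),np.radians(-45))
go(.35,-.45,.3,0)
im,W=look('a8.png',False); print('spokes',[round(s[4],1) for s in spokes(im,W)])
lo,hi,_=band(im,W,.0484); print(lo,hi)
push(.0484,hi+.002,.076)
im,W=look('a9.png'); print(band(im,W,.0484))
print(outbox(im,W,.0484),observe()['time_s'])
save(cv2.resize(im[180:300,200:460],(780,360),interpolation=cv2.INTER_CUBIC),'c8.png')
```

```text
box 0.451 0.2198 yaw 9.54870755549589 s -0.08021339106602199 lat -0.0013207891742447872
pick opening 0.04663442346893296 f 63.362957239151
lifted 0.04698141592373594 62.49622821807861
at bay 0.04689125667490926 62.422746419906616
down True [ 0.54283363 -0.25401395  0.02596393] [-0.9 -0.4  5.5] 66.2583
in bay (np.float64(0.5492110595703125), np.float64(-0.24227215576171876), np.float64(1.1777194756955447), (138.13070678710938, 73.20095825195312), 469) z 0.05009948985943491 t 68.425
turn grip 0.011404501362470988 30.272299647331238 t 74.3167
spokes [np.float64(226.0), np.float64(135.9), np.float64(314.2), np.float64(44.2)]
-0.04887923437898397 0.04638031517640566
pre False
contact early? False [0.5 0.1 0.1]
push stop False [0.50674575 0.2790747  0.01200668] [ 0.3 -0.3 -0.5]
(np.float64(-0.12321218778583377), np.float64(-0.030273760889853424), np.int64(250))
(np.float64(0.44681454538010545), np.float64(0.2679145549408497), np.float64(0.16944693004248543), np.float64(-0.0767429743378436), np.float64(0.04684163328612561)) 85.7833
```

View pics/c8.png

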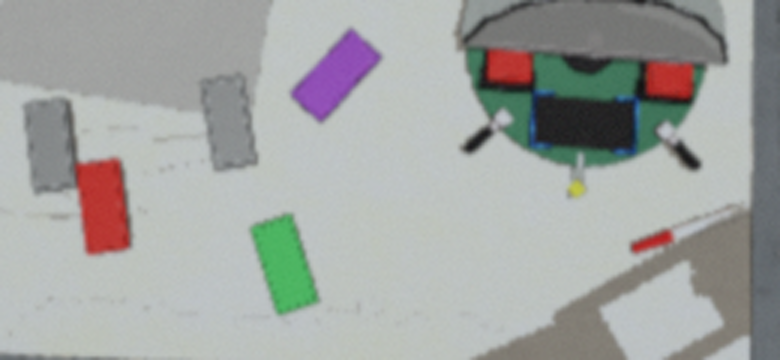

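The last red box is out at (103,206), and the blue bay 1 is at the front with the home line (580,160) close to the pointer (576,188).

Run:
```python
from h import *
cycle(.0484,'a10.png')
z=np.load('/tmp/top.npz'); im=z['im']; W=cloud(z['d'],z['K'],z['T']); hsv,red=masks(im)
print('spokes',[round(s[4],1) for s in spokes(im,W)])
n,l,s,c=cv2.connectedComponentsWithStats((red&(W[...,2]>.04)).astype(np.uint8))
r=np.hypot(W[...,0]-AX[0],W[...,1]-AX[1])
for i in range(1,n):
    m=(l==i)&(r<.16)
    if m.sum()>30: p=(W[m][:,:2]*1000).astype(np.float32); print(m.sum(),np.round(cv2.minAreaRect(p),1) if 0 else cv2.minAreaRect(p),np.nanmin(W[m][:,2]),np.nanmax(W[m][:,2]))
y=(hsv[...,0]>22)&(hsv[...,0]<38)&(hsv[...,1]>120)&(hsv[...,2]>120)&(r<.2); m=np.nanmean(W[y],0); print('pointer',m,'dir',np.degrees(np.arctan2(m[1]-AX[1],m[0]-AX[0]))%360)
hl=(hsv[...,1]<50)&(hsv[...,2]>150)&(r<.132)&(r>.112)&(abs(np.angle(np.exp(1j*(np.arctan2(W[...,1]-AX[1],W[...,0]-AX[0])-F0))))<.3); m=np.nanmean(W[hl],0); print('line',hl.sum(),m,'dir',np.degrees(np.arctan2(m[1]-AX[1],m[0]-AX[0]))%360)
save(cv2.resize(im[125:265,330:470],(560,560),interpolation=cv2.INTER_CUBIC),'c9.png')
im,d,K,T=snap('side'); save(im,'s9.png')
```

```text
box 0.4468 0.2679 yaw 9.70859394288293 s -0.0767429743378436 lat 0.04684163328612561
pick opening 0.04699185813853303 f 63.683202266693115
lifted 0.04680462605670374 62.82849669456482
at bay 0.047352416553288965 62.69705414772034
down True [ 0.54287638 -0.25404441  0.02600702] [-0.9 -0.8  5.3] 93.7583
in bay (np.float64(0.5560142517089843), np.float64(-0.2561228332519531), np.float64(1.5634487985054224), (161.3928680419922, 85.14324951171875), 514) z 0.050223781298419756 t 95.925
spokes [np.float64(226.1), np.float64(136.1), np.float64(314.3), np.float64(44.2)]
135 ((603.9153442382812, -167.53038024902344), (30.426528930664062, 45.58269119262695), 0.9572634100914001) 0.04211909381310197 0.05826204378334454
152 ((591.8817138671875, -342.4133605957031), (33.51955795288086, 47.56441879272461), 0.07925845682621002) 0.04164330762695867 0.05964165399210608
449 ((545.1487426757812, -251.60870361328125), (100.53236389160156, 47.54369354248047), 86.12452697753906) 0.04050058829959302 0.06088911549512255
pointer [ 0.4739032  -0.24696485  0.00397383] dir 175.40878818430946
line 9 [ 0.50382134 -0.25682948  0.01312556] dir 178.7875386846499
```

View pics/c9.png

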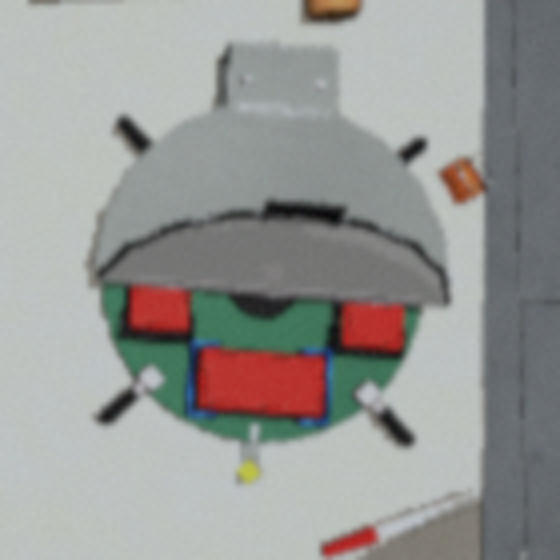

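All four bays are filled: three lids are visible at (158,310), (262,383), (372,328), with lid z about 0.050 (flat). The home line (255,432) is close to the pointer (248,460) but perhaps 1–2° off. I nudge it cw and then shut the flap.

```bash
cat > flap.py <<'E'
from h import *
z=np.load('/tmp/top.npz'); W=cloud(z['d'],z['K'],z['T']); print('tab',np.nanmedian(W[177:179,400:413].reshape(-1,3),0))
turn(np.radians(45),np.radians(43.5))
f=np.array([np.cos(F0),np.sin(F0)]); H=AX+.015*f
P=lambda a,z:[*(H+f*a),z]
gripper_to(0,30)
p=P(-.11,.30); movep(P(.10,.32),down(*P(.10,.32)[:2],F0)); move_l(p,feed=.25)
print('desc',move_l(P(-.11,.155),feed=.15,max_force=8))
for b in np.radians(np.arange(115,-1,-7.5)):
    if b>np.pi/2: a,zz=.134*np.cos(b)-.0125,.054+.112*np.sin(b)
    else: a,zz=.112*np.cos(b)-(.011*np.sin(b)+.0015)*np.sin(b),.064+.112*np.sin(b)+(.011*np.sin(b)+.0015)*np.cos(b)
    s=move_l(P(a,zz),feed=.12,max_force=20)
    if s: print('force',np.degrees(b),observe()['ft_force'].round(1))
o=observe(); print('end',o['eef_pos'],o['ft_force'].round(1))
print('press',move_l(P(.112,.058),feed=.03,max_force=8),observe()['eef_pos'],observe()['ft_force'].round(1))
move_l(P(.112,.25),feed=.2)
im,W=look('a11.png'); save(cv2.resize(im[125:265,330:470],(560,560),interpolation=cv2.INTER_CUBIC),'c10.png')
im2,d,K,T=snap('side'); save(cv2.resize(im2[170:330,150:330],(720,600)),'s10.png')
print(observe()['time_s'])
E
python3 flap.py
```

```text
tab [ 0.65925163 -0.26026115  0.18675789]
turn grip 0.011646888675161397 29.68076527118683 t 98.7667
desc False
end [ 0.50291994 -0.2513945   0.07041459] [-0.3 -1.   1. ]
press True [ 0.50416451 -0.2522789   0.06345131] [-3.2  1.3  7.4]
110.5667
```

View pics/c10.png

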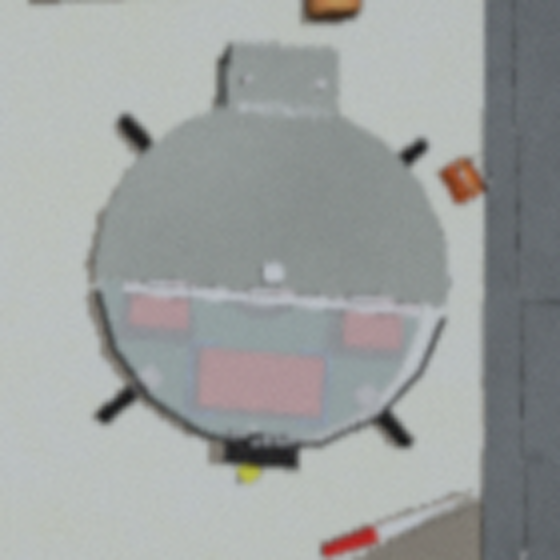

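View pics/s10.png

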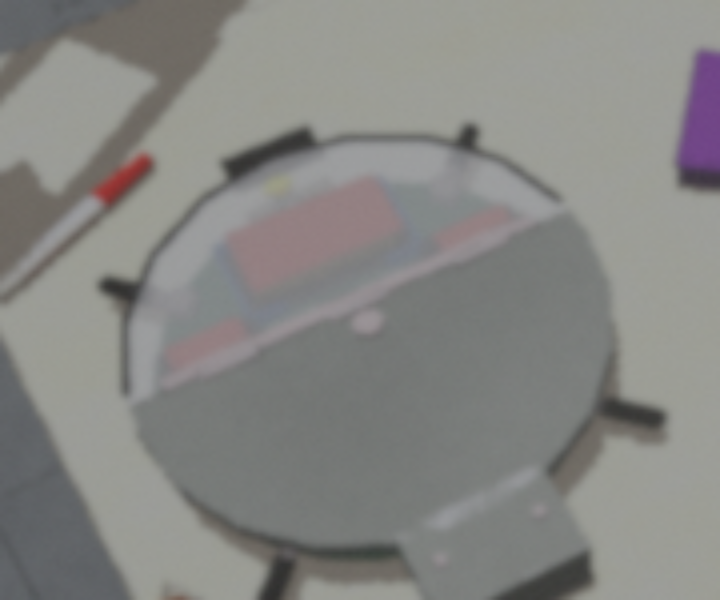

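Run:
```python
from h import *
z=np.load('/tmp/top.npz'); im=z['im']; W=cloud(z['d'],z['K'],z['T']); hsv,red=masks(im)
f=np.array([np.cos(F0),np.sin(F0)]); fr=(W[...,:2]-AX)@f; la=(W[...,:2]-AX)@np.array([-f[1],f[0]])
for a in np.arange(-.03,.16,.015):
    m=(abs(fr-a)<.005)&(abs(la)<.025); print(round(a,3),np.nanmedian(W[m][:,2]).round(4),end=' | ')
m=(fr>.139)&(fr<.152)&(abs(la)<.03)&(hsv[...,2]<90); print('\ntab',m.sum(),np.nanmedian(W[m],0))
print([round(s[4],1) for s in spokes(im,W)])
```

```text
-0.03 0.0615 | -0.015 0.0622 | 0.0 0.0627 | 0.015 0.0639 | 0.03 0.0616 | 0.045 0.0619 | 0.06 0.0629 | 0.075 0.0625 | 0.09 0.0633 | 0.105 0.0613 | 0.12 0.063 | 0.135 0.0618 | 0.15 0.06 | 
tab 70 [ 0.48594438 -0.24800865  0.06240875]
[np.float64(225.4), np.float64(135.2), np.float64(313.7), np.float64(43.6)]
```

The flap is level along its length, the plate is within about 1–2° of home, and the arm is clear.

```bash
python3 -c "
from plant import *
print(job_done())"
```

```text
the job is handed in; nothing more can be done
None
```

I've handed the job in: all four red-lidded boxes lie flat in their own bays, the carousel is parked within about 2° of its pointer, and the flap is shut level. The grey boxes and bystanders look unmoved in the pictures; no verdict came back.

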